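Hold a sprung specimen-chamber lid at its pointer

ROBOT

A 6-joint arm with a two-finger parallel gripper is mounted at the origin on the work surface. World frame = base frame: x ahead of the robot, y to its left, z up, the work surface at z = 0. Lengths are in m, angles in rad, forces in N, time in s.
With the tool pointing down it reaches from about 0.375 to 0.9 m from the base axis. Payload 3.1 kg.
Tool frame: the origin (TCP) lies at the very end of the fingers, on their centre line; the grasp point (between the pads) lies 19 mm behind it; z points along the fingers, y is the direction in which the jaws open and shut (so a half turn about z gives the same grasp; the last joint's range is limited). The gripper opens to 85 mm and grips with 20 to 120 N. Pads are 22 mm wide; open, the fingers measure 114 mm over their backs; the gripper's body (76 mm by 85 mm) begins 54 mm behind the grasp point. The pads swing forward as they close: fully open they stand 13 mm farther back than shut.
Start: joints at [-1.486, 0.527, 1.433, -0, 1.181, -0.178], TCP at [0.163, -0.603, 0.201] pointing down, gripper open.
Joint ranges: [-3.08, 3.08], [-0.75, 2.2], [0.22, 2.44], [-1.43, 4.57], [0, 2.65], [-2.85, 2.85]. Speed limits (rad/s): [2.79, 2.79, 3.14, 3.14, 3.14, 3.14].

INTERFACE

Orientations are given as a unit quaternion [x, y, z, w].
In Python, from station import r gives the robot as it stands.
- The arm moves only by the tool jog_arm, never from a script. Its argument "plan" is a list that holds one entry, the list of rows, each a list of 5 numbers: the closure, from 0 (fully open) to 1 (shut), then the shift along the tool's x, y, z in mm, then the turn about the tool's z in degrees. A call has 1 to 20 rows; each row is the pose to reach, as a shift and turn from the pose measured when the call began, along the tool's axes at that moment; what a row does not reach only later rows make up. A row lasts 1/10 s, in which the tool goes at most 50 mm and 8.59 degrees, less where a joint would pass 70% of its speed; a pose out of reach is approached as far as the arm can. A call with a gripper value outside its range is refused whole. The fingers move at their own pace and stop on an object; the grip force is fixed at half the most. Time passes only in rows, so rows that repeat a pose let the fingers close. It gives the time, the measured TCP pose, the force and the opening at its end, in the units of the state.
- r.get_state(): the state, without advancing time (a new reading comes with each control period).
- r.capture(name): name is "scene" or "top"; returns the picture (384x512x3 uint8, red, green, blue); there is no depth.
- r.camera_model(name): a dict with "intrinsics" (3x3 intrinsics, pixels), "extrinsics" (4x4, takes a point from camera to world coordinates). Camera axes: x right, y up, looking along -z (the intrinsics and any distortion apply to the point x, -y, -z); pixel columns grow to the right and rows downward; lengths in m; the calibration is good to about 2 mm. A picture is of the moment at which its call begins. camera_model takes no time and is no camera call.
- r.job_done(): hands the job in, once; it reports no verdict.
The state is a dict: "time_s": time; "q": joint angles; "dq": joint speeds; "tau": joint torques, N m; "eef_pos": TCP position; "orientation": TCP orientation; "contact_force": force on the tool from outside, world axes, zero at the start; "moment": the same for the moment, N m; "gripper_width": opening from 0.0 (shut) to 1.0 (fully open).
Only numpy, scipy, OpenCV 4.12 (cv2) and the standard library are available. Lean on these libraries where they do the work, as an engineer would, in place of code of your own. Each camera call takes 0.05 s, during which the arm holds its last target.

TASK

One of the two specimen chambers holds the round dish, the other a square cassette; look through the lid windows to see which. Lift the lid of the chamber with the round dish against its spring until the lid lies in line with that chamber's own pointer arm, so that a colleague can reach in with tweezers, and finish while still holding it steady there: do not let go. Keep the other chamber shut, and leave the pointers and everything else on the bench where they are.

Things in the scene. Friction and masses are not known exactly. Their poses are not given: they have to be found in the camera images.
- chamber_left: left specimen chamber: grey open plastic box fixed to the bench, 150 (x) x 150 (y) x 60 mm high, walls 6 mm; origin under its centre; x from its front (tab side, facing the robot) to its hinge side, z up. The hinge axis runs along y at x = +75, z = 64 mm. On its outer (+y) side, 91 mm from the centre plane, a thin fixed arc of 120 mm radius about the hinge axis is the angle scale
- lid_left (a joint): angle of the left chamber's lid about its hinge, rad: 0 shut and level, growing as the front edge rises, stop at 1.3. White frame 150 x 150 x 8 mm with a 110 x 110 mm clear window, mass about 0.25 kg; a spring always pulls it shut: lifting at the tab takes about 3 N when shut and about 4 N at 0.7 rad, and it snaps shut if released
- tab_left (a point): grip point of the left lid's black tab: 24 mm wide (y), 12 mm thick (z), sticking out 60 mm to the front from the middle of the lid's front edge. The point is 42 mm out from that edge, at mid-thickness, 192 mm from the hinge axis, 2 mm above the lid's mid-plane, 66 mm above the bench when shut. Turns with the lid: x towards the hinge, z out of the lid's top. Pinch it across its width from above
- pointer_left (a joint): angle at which the left chamber's pointer arm is set, rad, measured about the same hinge axis and from the same zero as the lid: the lid is at the mark when both angles are equal. Held by friction; must not be moved
- mark_left (a point): tip of the left chamber's pointer arm: thin dark steel arm, 148 mm from hinge axis to tip, 101 mm to the outer (+y) side of the chamber's centre plane, pivoted on the hinge axis and pointing to the front and up; x axis along the arm towards the hinge axis
- chamber_right: right specimen chamber: grey open plastic box fixed to the bench, 150 (x) x 150 (y) x 60 mm high, walls 6 mm; origin under its centre; x from its front (tab side, facing the robot) to its hinge side, z up. The hinge axis runs along y at x = +75, z = 64 mm. On its outer (-y) side, 91 mm from the centre plane, a thin fixed arc of 120 mm radius about the hinge axis is the angle scale
- lid_right (a joint): angle of the right chamber's lid about its hinge, rad: 0 shut and level, growing as the front edge rises, stop at 1.3. White frame 150 x 150 x 8 mm with a 110 x 110 mm clear window, mass about 0.25 kg; a spring always pulls it shut: lifting at the tab takes about 3 N when shut and about 4 N at 0.7 rad, and it snaps shut if released
- tab_right (a point): grip point of the right lid's black tab: 24 mm wide (y), 12 mm thick (z), sticking out 60 mm to the front from the middle of the lid's front edge. The point is 42 mm out from that edge, at mid-thickness, 192 mm from the hinge axis, 2 mm above the lid's mid-plane, 66 mm above the bench when shut. Turns with the lid: x towards the hinge, z out of the lid's top. Pinch it across its width from above
- pointer_right (a joint): angle at which the right chamber's pointer arm is set, rad, measured about the same hinge axis and from the same zero as the lid: the lid is at the mark when both angles are equal. Held by friction; must not be moved
- mark_right (a point): tip of the right chamber's pointer arm: thin dark steel arm, 148 mm from hinge axis to tip, 101 mm to the outer (-y) side of the chamber's centre plane, pivoted on the hinge axis and pointing to the front and up; x axis along the arm towards the hinge axis
- dish: round lidded white plastic dish, 70 mm diameter, 16 mm high, origin under its centre; lies inside one of the two chambers, seen through the lid's window
- cassette: square white plastic slide cassette, 60 x 60 x 16 mm with four dark slots on top, origin under its centre; lies inside the other chamber
- oil_bottle: bystander: amber bottle, 30 mm diameter, 70 mm high, between the chambers; origin under its centre
- tweezers: bystander: steel tweezers about 135 mm long, lying between the robot and the chambers; origin under their middle
- parts_tray: bystander: red open tray 80 x 100 x 40 mm beyond the chambers; origin under its centre
- glove_carton: bystander: cardboard carton 220 x 110 x 70 mm at the left; origin under its centre
- slide_box: bystander: blue flat box 180 x 100 x 35 mm at the right; origin under its centre
- reagent_jar: bystander: glass jar 64 mm diameter, 90 mm high, at the near left; origin under its centre
- beaker: bystander: open glass beaker 70 mm diameter, 90 mm high, at the near right; origin under its centre

How it is judged:
By the outcome, as a careful person would: the job done as asked, in the order asked, and still so for the second after the job is handed in, while the arm keeps its last pose, push and grip.
It also fails if it takes over 35 s, if anything falls off the work surface, if the arm or the gripper's body presses on something with over 40 N, if the wrist force passes 120 N, or if a joint passes its speed limit or range.

## Working session

There is one attempt and no reset: what is moved stays moved. The work goes in short steps, Python scripts to look and compute and a tool call to move; the robot and the scene stay as the last step left them, time stands still between calls to the robot, and variables do not carry over. Pictures are saved under pics/ and viewed, and the job is handed in when it is done.

Besides the shell and the picture viewer there is one more tool, called after "Call:" in YAML: its name, and indented under it one key for each argument. jog_arm: Moves the arm, as the interface text tells. Its arguments: {"type":"object","properties":{"plan":{"type":"array","items":{"type":"array","items":{"type":"array","items":{"type":"number"}}}}},"required":["plan"]}

```bash
mkdir -p pics
python3 - <<'E'
from station import r
import cv2,json
for n in("scene","top"):
    im=r.capture(n); cv2.imwrite(f"pics/{n}0.png",im[:,:,::-1])
    m=r.camera_model(n); print(n,m)
print(r.get_state())
E
```

```text
scene {'intrinsics': array([[492.96455993,   0.        , 259.78460368],
       [  0.        , 492.96455993, 192.23506538],
       [  0.        ,   0.        ,   1.        ]]), 'extrinsics': array([[ 0.21892544, -0.79710081,  0.56276279,  1.43579115],
       [ 0.9756625 ,  0.18617283, -0.1158549 , -0.1739612 ],
       [-0.01242311,  0.57443013,  0.81845934,  1.29629601],
       [ 0.        ,  0.        ,  0.        ,  1.        ]])}
top {'intrinsics': array([[458.19635631,   0.        , 248.65303555],
       [  0.        , 458.19635631, 193.7957096 ],
       [  0.        ,   0.        ,   1.        ]]), 'extrinsics': array([[-1.08000644e-02,  9.87678639e-01, -1.56122595e-01,
         3.66421982e-01],
       [-9.99940654e-01, -1.08910142e-02,  2.72871527e-04,
        -1.53965816e-02],
       [-1.43082403e-03,  1.56116277e-01,  9.87737648e-01,
         1.56573136e+00],
       [ 0.00000000e+00,  0.00000000e+00,  0.00000000e+00,
         1.00000000e+00]])}
{'time_s': 0.1, 'q': array([-1.48549673e+00,  5.28383830e-01,  1.43377135e+00,  1.73883028e-06,
        1.18142452e+00, -1.78519315e-01]), 'dq': array([-5.61941179e-04, -3.01473847e-03, -3.00830562e-03,  1.95956803e-04,
       -8.14835371e-05, -9.28112066e-04]), 'tau': array([ 5.19668106e-06, -4.43304527e+01, -1.78586876e+01, -1.82393146e-04,
        3.90687972e-03,  1.82743668e-05]), 'eef_pos': array([ 0.16293684, -0.60265498,  0.20042591]), 'orientation': array([ 9.91312110e-01,  1.31526854e-01,  4.70942414e-05, -9.92404427e-04]), 'contact_force': array([0.67248307, 0.0095654 , 0.00075739]), 'moment': array([-0.04166973, -0.05599064, -0.05554573]), 'gripper_width': 1.0008346543140731}
```

View pics/scene0.png

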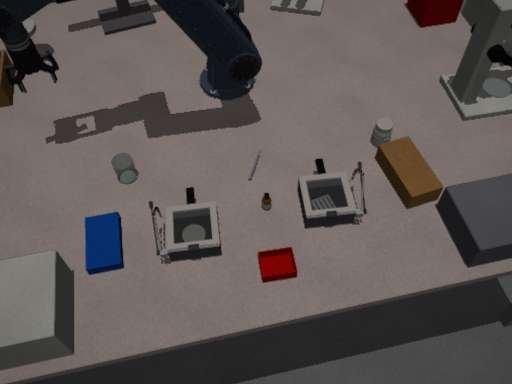

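View pics/top0.png

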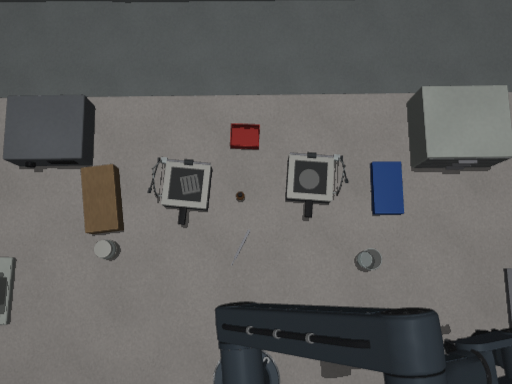

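The dish is in the right chamber: it shows round at top (310,178) and scene (194,234). The left chamber shows the slotted cassette. I'll zoom in on the right chamber.

Run:
```python
import cv2,numpy as np
a=cv2.imread("pics/top0.png")[140:225,275:365]; b=cv2.imread("pics/scene0.png")[180:270,140:230]
g=lambda x:np.clip(255*(x/255.)**.6,0,255).astype('uint8')
cv2.imwrite("pics/ztop.png",cv2.resize(g(a),None,fx=6.6,fy=6.6,interpolation=cv2.INTER_CUBIC))
cv2.imwrite("pics/zsc.png",cv2.resize(g(b),None,fx=6.6,fy=6.6,interpolation=cv2.INTER_CUBIC))
```

```text
(no output)
```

View pics/ztop.png

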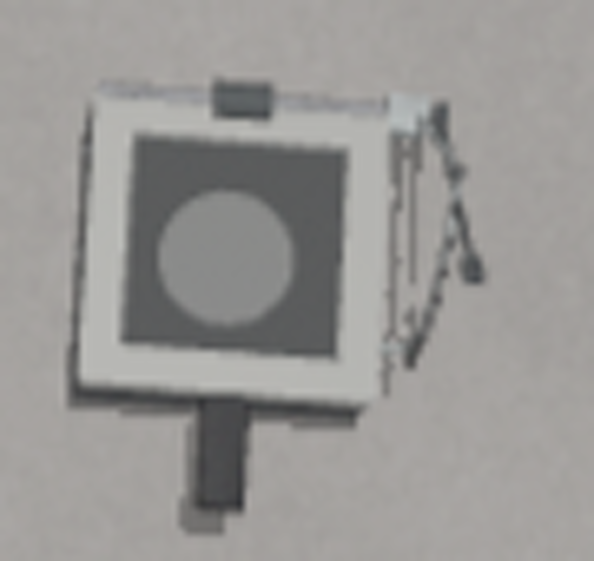

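View pics/zsc.png

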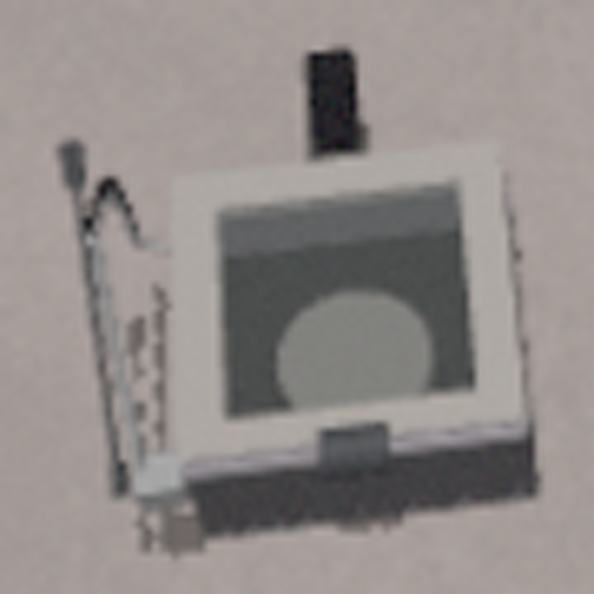

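```bash
cat > h.py <<'E'
import numpy as np,cv2
from station import r
def ray(n,uv):
    m=r.camera_model(n);K=m["intrinsics"];E=m["extrinsics"]
    d=np.linalg.inv(K)@np.array([uv[0],uv[1],1.]);d=E[:3,:3]@(d*[1,-1,-1]);return E[:3,3],d/np.linalg.norm(d)
def onz(n,uv,z):
    o,d=ray(n,uv);return o+d*(z-o[2])/d[2]
def proj(n,p):
    m=r.camera_model(n);K=m["intrinsics"];E=m["extrinsics"]
    c=E[:3,:3].T@(np.array(p)-E[:3,3]);c=c*[1,-1,-1];c=K@c;return c[:2]/c[2]
def plane(n,uv,p0,nn):
    o,d=ray(n,uv);return o+d*(np.dot(p0-o,nn)/np.dot(d,nn))
def tri(u1,u2):
    o1,d1=ray("scene",u1);o2,d2=ray("top",u2)
    s=np.linalg.lstsq(np.c_[d1,-d2],o2-o1,rcond=None)[0];a=o1+s[0]*d1;b=o2+s[1]*d2
    return (a+b)/2,np.linalg.norm(a-b)
E
python3 - <<'E'
from h import *
# zoom->pixel: cv2.resize center convention
zt=lambda x,y:((x+.5)/6.6-.5+275,(y+.5)/6.6-.5+140)
zs=lambda x,y:((x+.5)/6.6-.5+140,(y+.5)/6.6-.5+180)
for n,box,f in(("top",(275,140,365,225),zt),("scene",(140,180,230,270),zs)):
    im=cv2.imread(f"pics/{'top' if n=='top' else 'scene'}0.png");x0,y0,x1,y1=box;c=im[y0:y1,x0:x1]
    g=cv2.resize(cv2.cvtColor(c,cv2.COLOR_BGR2GRAY),None,fx=8,fy=8,interpolation=cv2.INTER_CUBIC)
    hsv=cv2.cvtColor(c,cv2.COLOR_BGR2HSV); print(n,np.percentile(g,[5,50,80,90,95,99]))
print("corners top on z=.068")
C={k:onz("top",zt(*v),.068)for k,v in dict(bl=(95,95),br=(390,107),fl=(78,387),fr=(375,402),tabL=(197,508),tabR=(240,512),wbl=(134,134),wbr=(347,150),wfl=(121,344),wfr=(337,358)).items()}
S={k:onz("scene",zs(*v),.068)for k,v in dict(bl=(523,420),br=(183,465),fl=(495,150),fr=(175,178),tabL=(352,50),tabR=(308,53),wbl=(474,388),wbr=(228,417),wfl=(459,183),wfr=(219,210)).items()}
for k in C:print(k,C[k].round(4),S[k].round(4))
print("tip",tri(zs(70,150),zt(470,272)))
print("piv",tri(zs(120,488),zt(440,112)))
E
```

```text
top [ 46. 120. 123. 130. 145. 148.]
scene [ 27. 116. 120. 124. 130. 131.]
corners top on z=.068
bl [ 0.7369 -0.1525  0.068 ] [ 0.7374 -0.1522  0.068 ]
br [ 0.729  -0.3022  0.068 ] [ 0.7262 -0.2977  0.068 ]
fl [ 0.587  -0.1403  0.068 ] [ 0.5964 -0.1405  0.068 ]
fr [ 0.5778 -0.2887  0.068 ] [ 0.5785 -0.2846  0.068 ]
tabL [ 0.5255 -0.1981  0.068 ] [ 0.5259 -0.1961  0.068 ]
tabR [ 0.5233 -0.2194  0.068 ] [ 0.5229 -0.2163  0.068 ]
wbl [ 0.7164 -0.1718  0.068 ] [ 0.717  -0.1702  0.068 ]
wbr [ 0.7069 -0.2795  0.068 ] [ 0.7072 -0.2761  0.068 ]
wfl [ 0.6086 -0.1624  0.068 ] [ 0.6104 -0.1594  0.068 ]
wfr [ 0.6003 -0.2705  0.068 ] [ 0.6003 -0.2671  0.068 ]
tip (array([ 0.62473553, -0.31707371,  0.16877948]), np.float64(0.00041641586962571617))
piv (array([ 0.72758912, -0.3272559 ,  0.0622129 ]), np.float64(0.002780930205027771))
```

Run:
```python
from h import *
F=8
def up(n,x0,y0,x1,y1):
    im=cv2.imread(f"pics/{n}0.png")[y0:y1,x0:x1];return cv2.resize(cv2.cvtColor(im,cv2.COLOR_BGR2GRAY),None,fx=F,fy=F,interpolation=cv2.INTER_CUBIC),(x0,y0)
pose=[]
for n,b,t in(("top",(275,140,365,225),110),("scene",(140,180,230,270),93)):
    g,o=up(n,*b)
    # window hole: dark blob inside the frame
    m=(g<t).astype('uint8') if n=="scene" else (g<118).astype('uint8')
    # frame mask
    w=(g>(134 if n=="top" else 123)).astype('uint8');w=cv2.morphologyEx(w,cv2.MORPH_OPEN,np.ones((9,9)))
    cs,h=cv2.findContours(w,cv2.RETR_CCOMP,cv2.CHAIN_APPROX_NONE)
    for c,hh in zip(cs,h[0]):
        if hh[3]>=0 and cv2.contourArea(c)>20000:
            P=np.array([onz(n,((x+.5)/F-.5+o[0],(y+.5)/F-.5+o[1]),.068)[:2] for x,y in c[:,0]],np.float32)
            R=cv2.minAreaRect(P*1000);print(n,"hole",R,"centroid",cv2.moments(P.reshape(-1,1,2)*1000)["m10"]/cv2.moments(P.reshape(-1,1,2)*1000)["m00"],cv2.moments(P.reshape(-1,1,2)*1000)["m01"]/cv2.moments(P.reshape(-1,1,2)*1000)["m00"])
zt=lambda x,y:((x+.5)/6.6-.5+275,(y+.5)/6.6-.5+140)
zs=lambda x,y:((x+.5)/6.6-.5+140,(y+.5)/6.6-.5+180)
for yaw in(-.08,-.095):
  x=np.array([np.cos(yaw),np.sin(yaw),0]);y=np.array([-x[1],x[0],0]);H=np.array([.6584,-.2196,.064])+.075*x
  for n,f,pts in(("top",zt,((470,272),(440,112),(458,205))),("scene",zs,((70,150),(120,488),(95,310)))):
    for p in pts:
      q=plane(n,f(*p),H-.101*y,y)-H;print(yaw,n,p,"x,z",-(q@x).round(4),q[2].round(4),"r",np.hypot(q@x,q[2]).round(4),"ang",np.arctan2(q[2],-q@x).round(3))
```

```text
top hole ((658.1602172851562, -221.2200927734375), (116.30980682373047, 116.54785919189453), 85.09471893310547) centroid 658.3131813091762 -221.06143783811967
scene hole ((658.434326171875, -218.50401306152344), (116.28589630126953, 117.51675415039062), 85.02519989013672) centroid 658.5026745391376 -218.69938621995968
-0.08 top (470, 272) x,z 0.0998 0.1001 r 0.1414 ang 0.787
-0.08 top (440, 112) x,z 0.0004 0.0099 r 0.0099 ang 1.532
-0.08 top (458, 205) x,z 0.0602 0.0653 r 0.0888 ang 0.826
-0.08 scene (70, 150) x,z 0.106 0.0974 r 0.1439 ang 0.743
-0.08 scene (120, 488) x,z -0.0007 -0.0055 r 0.0055 ang -1.689
-0.08 scene (95, 310) x,z 0.0579 0.0459 r 0.0739 ang 0.671
-0.095 top (470, 272) x,z 0.0987 0.1019 r 0.1419 ang 0.802
-0.095 top (440, 112) x,z -0.0027 0.0037 r 0.0046 ang 2.197
-0.095 top (458, 205) x,z 0.0584 0.064 r 0.0867 ang 0.832
-0.095 scene (70, 150) x,z 0.1028 0.0997 r 0.1432 ang 0.77
-0.095 scene (120, 488) x,z 0.0015 -0.012 r 0.0121 ang -1.449
-0.095 scene (95, 310) x,z 0.0573 0.0445 r 0.0725 ang 0.66
```

Call:
jog_arm:
  plan:
    - [[0,30,-18,0,1],[0,65,-40,0,3],[0,100,-60,0,5],[0,135,-82,0,7],[0,170,-103,0,9],[0,205,-124,0,11],[0,240,-146,0,13],[0,275,-167,0,15],[0,310,-188,0,17],[0,345,-209,0,18],[0,380,-230,0,19],[0,415,-252,0,20],[0,445,-270,0,20],[0,460,-279,0,20],[0,465,-282,0,20],[0,465,-282,0,20],[0,465,-282,0,20]]

```text
time_s: 1.8
eef_pos: [0.5375, -0.2098, 0.2009]
orientation: [0.999, -0.043, -0.001, -0.001]
contact_force: [-0.9, 0.4, -0.1]
gripper_width: 0.997
```

Run:
```python
from h import *
s=r.get_state();print(s["time_s"],s["eef_pos"],s["orientation"],s["contact_force"],s["q"])
for n in("scene","top"): cv2.imwrite(f"pics/{n}1.png",cv2.resize(r.capture(n)[130:290,:,::-1] if n=="scene" else r.capture(n)[120:300,150:450,::-1],None,fx=1.5 if n=="scene" else 2.5,fy=1.5 if n=="scene" else 2.5,interpolation=cv2.INTER_CUBIC))
```

```text
1.8 [ 0.53754058 -0.20976889  0.20087886] [ 9.99077405e-01 -4.29311220e-02 -6.15278200e-04 -9.37759839e-04] [-0.92122871  0.37645045 -0.10197442] [-5.66219472e-01  4.64017425e-01  1.55457322e+00  1.11897495e-03
  1.12500538e+00  1.08998207e+00]
```

View pics/top1.png

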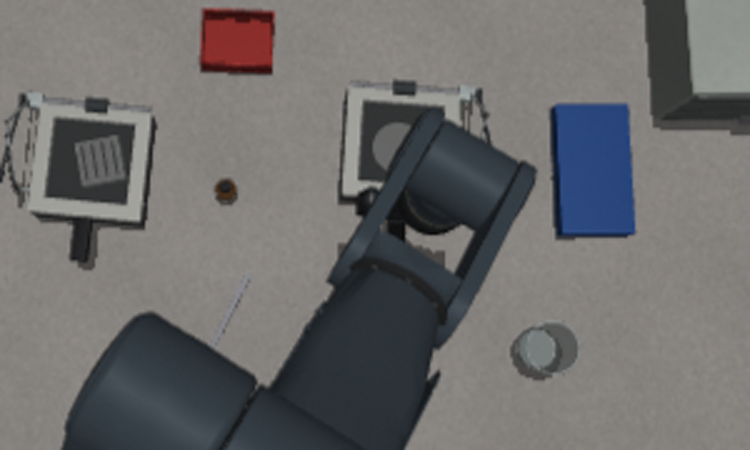

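View pics/scene1.png

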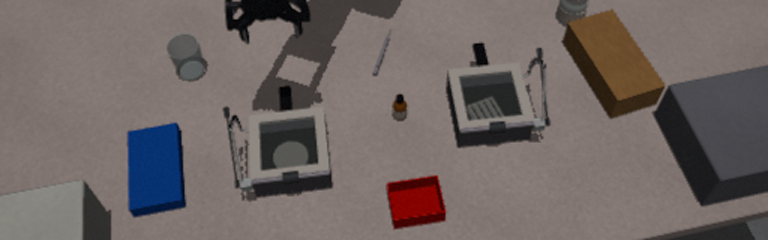

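The gripper (scene1 (270,15)) hangs clear over the tab at scene1 (286,97), and pose and yaw match the target. I'll descend, then close.

Call:
jog_arm:
  plan:
    - [[0,0,0,30,0],[0,0,0,60,0],[0,0,0,90,0],[0,0,0,115,0],[0,0,0,135,0],[0,0,0,148,0],[0,0,0,154,0],[0,0,0,154,0],[0,0,0,154,0]]

```text
time_s: 2.8
eef_pos: [0.5379, -0.2104, 0.0478]
orientation: [0.999, -0.044, 0.0, -0.001]
contact_force: [-0.7, 0.1, 0.3]
gripper_width: 0.999
```

Run:
```python
from h import *
s=r.get_state();print(s["time_s"],s["eef_pos"],s["contact_force"],s["moment"])
im=r.capture("scene")[:,:,::-1][140:270,120:260];cv2.imwrite("pics/s2.png",cv2.resize(im,None,fx=4.5,fy=4.5,interpolation=cv2.INTER_CUBIC))
```

```text
2.8 [ 0.53792598 -0.21041921  0.0478252 ] [-0.67524584  0.08035426  0.27039779] [0.02210528 0.04506281 0.02519827]
```

View pics/s2.png

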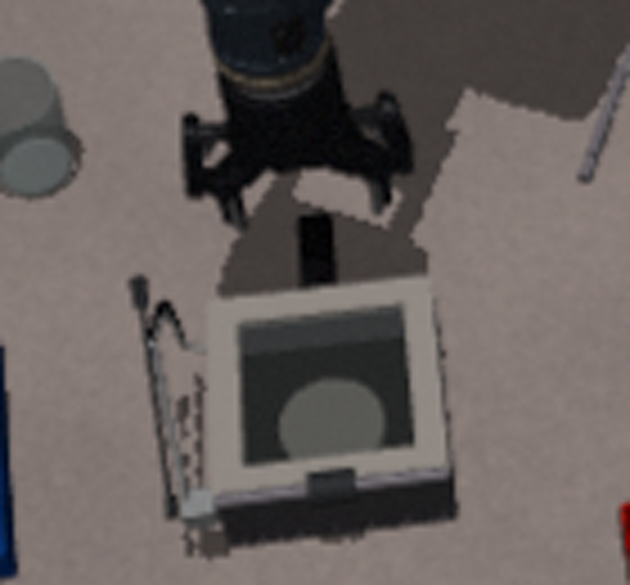

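Both fingers stand either side of the tab (fingers at about x=230 and 382, tab at 316). Closing.

Call:
jog_arm:
  plan:
    - [[1,0,0,0,0],[1,0,0,0,0],[1,0,0,0,0],[1,0,0,0,0],[1,0,0,0,0],[1,0,0,0,0],[1,0,0,0,0],[1,0,0,0,0],[1,0,0,0,0],[1,0,0,0,0]]

```text
time_s: 3.85
eef_pos: [0.5381, -0.2104, 0.048]
orientation: [0.999, -0.043, 0.0, -0.0]
contact_force: [0.1, 0.4, 0.5]
gripper_width: 0.0
```

Run:
```python
from h import *
s=r.get_state();print(s["time_s"],s["eef_pos"],s["orientation"],s["contact_force"],s["moment"],s["gripper_width"])
R,al=.196,.0
for t in np.arange(.1,.91,.1):print(t.round(1),(1000*R*(1-np.cos(t))).round(1),(1000*R*np.sin(t)).round(1))
```

```text
3.85 [ 0.53809304 -0.21041006  0.04803193] [ 9.99053869e-01 -4.34849413e-02  4.84800103e-04 -4.37817702e-04] [0.10200433 0.3809315  0.45183409] [0.04578646 0.02562814 0.03859298] 0.0002463189735251924
0.1 1.0 19.6
0.2 3.9 38.9
0.3 8.8 57.9
0.4 15.5 76.3
0.5 24.0 94.0
0.6 34.2 110.7
0.7 46.1 126.3
0.8 59.4 140.6
0.9 74.2 153.5
```

The gripper shut fully, so it missed the tab. I'll look.

Run:
```python
from h import *
im=r.capture("scene")[:,:,::-1][140:270,120:260]
im=np.clip(255*(im/255.)**.5,0,255).astype('uint8');cv2.imwrite("pics/s3.png",cv2.resize(im,None,fx=4.5,fy=4.5,interpolation=cv2.INTER_CUBIC))
for p in((.5381,-.2104,.048),(.5381,-.2104,.067),(.5239,-.2083,.068)):
  u=proj("scene",p);print(p,u,(u-[120,140])*4.5)
```

```text
(0.5381, -0.2104, 0.048) [189.66835314 194.91977905] [313.50758915 247.13900572]
(0.5381, -0.2104, 0.067) [188.86766166 191.37749853] [309.90447749 231.19874337]
(0.5239, -0.2083, 0.068) [188.86590018 187.38325229] [309.89655081 213.22463531]
```

View pics/s3.png

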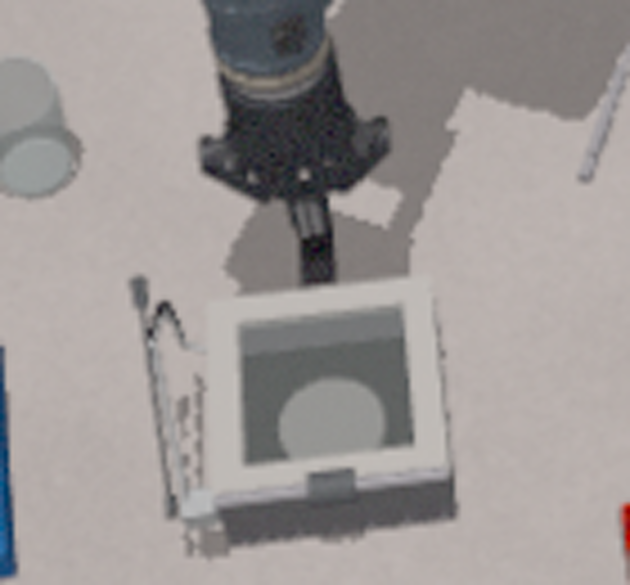

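Run:
```python
from h import *
im=r.capture("scene")[:,:,::-1][160:215,160:215]
im=np.clip(255*(im/255.)**.5,0,255).astype('uint8');a=cv2.resize(im,None,fx=10,fy=10,interpolation=cv2.INTER_NEAREST)
cv2.imwrite("pics/s4.png",a)
im=r.capture("top")[:,:,::-1][160:230,270:350]
im=np.clip(255*(im/255.)**.5,0,255).astype('uint8');cv2.imwrite("pics/t4.png",cv2.resize(im,None,fx=8,fy=8,interpolation=cv2.INTER_CUBIC))
print(r.get_state()["q"])
```

```text
[-0.56680842  0.67909448  1.67378947  0.00174815  0.7882858   1.08979018]
```

View pics/s4.png

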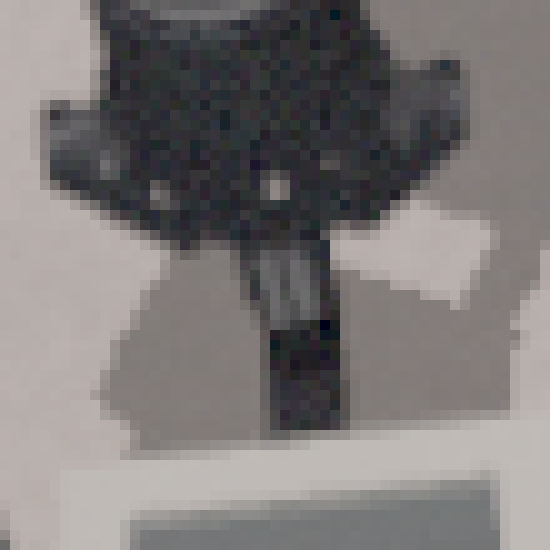

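View pics/t4.png

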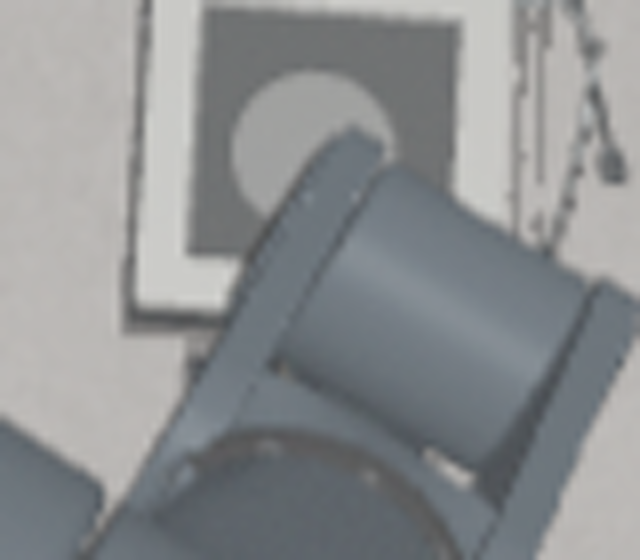

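Run:
```python
from h import *
for s in(1,-1):
  for k in (.0425,.05,.057):
    for z in (.048,.061,.08): print(s,k,z,proj("scene",(.538-.0865*k*s,-.2104-s*k*.996,z)).round(1))
for x in(.527,.538,.549):
  for z in(.048,.06,.072,.08):print(x,z,proj("scene",(x,-.2104,z)).round(1))
im=r.capture("scene")[:,:,::-1][0:110,0:110]
im=cv2.imread("pics/scene0.png")[20:100,0:80]
im=np.clip(255*(im/255.)**.5,0,255).astype('uint8');cv2.imwrite("pics/s5.png",cv2.resize(im,None,fx=7,fy=7,interpolation=cv2.INTER_CUBIC))
u=proj("scene",(.1629,-.6027,.2004));print(u,(u-[0,20])*7);u=proj("scene",(.1629,-.6027,.2134));print(u,(u-[0,20])*7)
```

```text
1 0.0425 0.048 [175.9 196.5]
1 0.0425 0.061 [175.2 194.1]
1 0.0425 0.08 [174.3 190.5]
1 0.05 0.048 [173.4 196.8]
1 0.05 0.061 [172.8 194.4]
1 0.05 0.08 [171.8 190.8]
1 0.057 0.048 [171.2 197.1]
1 0.057 0.061 [170.5 194.6]
1 0.057 0.08 [169.5 191.1]
-1 0.0425 0.048 [203.4 193.3]
-1 0.0425 0.061 [203.  190.9]
-1 0.0425 0.08 [202.3 187.3]
-1 0.05 0.048 [205.8 193. ]
-1 0.05 0.061 [205.4 190.6]
-1 0.05 0.08 [204.7 187. ]
-1 0.057 0.048 [208.1 192.7]
-1 0.057 0.061 [207.7 190.3]
-1 0.057 0.08 [207.  186.7]
0.527 0.048 [189.2 192.1]
0.527 0.06 [188.7 189.8]
0.527 0.072 [188.2 187.6]
0.527 0.08 [187.8 186. ]
0.538 0.048 [189.7 194.9]
0.538 0.06 [189.2 192.7]
0.538 0.072 [188.6 190.4]
0.538 0.08 [188.3 188.9]
0.549 0.048 [190.2 197.8]
0.549 0.06 [189.7 195.5]
0.549 0.072 [189.1 193.3]
0.549 0.08 [188.8 191.8]
[44.34006314 95.98613484] [310.380442   531.90294387]
[42.81270796 92.95623599] [299.68895575 510.69365196]
```

View pics/s5.png

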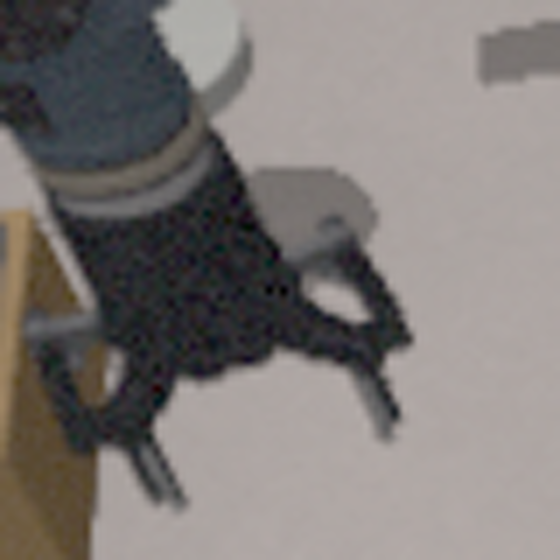

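The shut fingertips are seen at scene (188,192), resting over the tab. The fingertips in the start picture also sit about 24 mm higher than the reported TCP, beyond the stated 13 mm swing. So the tool is effectively that much shorter than reported. I'll reopen, go 24 mm lower and close again.

Call:
jog_arm:
  plan:
    - [[0,0,0,0,0],[0,0,0,0,0],[0,0,0,0,0],[0,0,0,0,0],[0,0,0,0,0],[0,0,0,0,0],[0,0,0,0,0],[0,0,0,8,0],[0,0,0,16,0],[0,0,0,24,0],[0,0,0,24,0],[0,0,0,24,0]]

```text
time_s: 5.25
eef_pos: [0.5378, -0.2102, 0.0234]
orientation: [0.999, -0.044, -0.0, -0.001]
contact_force: [-1.0, -0.3, 0.6]
gripper_width: 0.998
```

Call:
jog_arm:
  plan:
    - [[1,0,0,0,0],[1,0,0,0,0],[1,0,0,0,0],[1,0,0,0,0],[1,0,0,0,0],[1,0,0,0,0],[1,0,0,0,0],[1,0,0,0,0]]

```text
time_s: 6.05
eef_pos: [0.5379, -0.2099, 0.0236]
orientation: [0.999, -0.044, 0.0, -0.001]
contact_force: [0.5, 2.9, 2.4]
gripper_width: 0.265
```

Run:
```python
from h import *
s=r.get_state();print(s["time_s"],s["eef_pos"],s["orientation"],s["contact_force"],s["moment"],s["gripper_width"])
im=r.capture("scene")[:,:,::-1][160:215,160:215]
im=np.clip(255*(im/255.)**.5,0,255).astype('uint8');a=cv2.resize(im,None,fx=10,fy=10,interpolation=cv2.INTER_CUBIC)
cv2.imwrite("pics/s6.png",a)
```

```text
6.05 [ 0.53793037 -0.20992288  0.02362514] [ 9.99049599e-01 -4.35789170e-02  1.17094813e-04 -8.73596475e-04] [0.50735748 2.92404078 2.3724697 ] [ 0.34400709 -0.0966729  -0.01308206] 0.26490317834373694
```

View pics/s6.png

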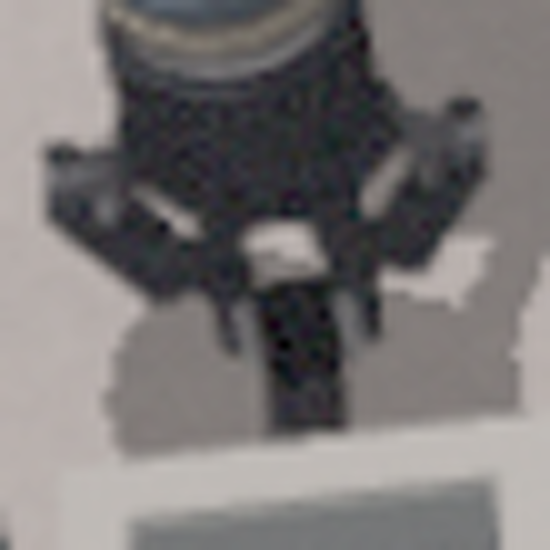

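Holding: the opening is 0.265, about 23 mm, which matches the 24 mm tab. Lifting along the arc to about 0.5 rad first.

Call:
jog_arm:
  plan:
    - [[1,0,0,-5,0],[1,1,0,-14,0],[1,2,0,-24,0],[1,3,0,-34,0],[1,5,0,-43,0],[1,7,0,-53,0],[1,10,0,-62,0],[1,14,0,-72,0],[1,18,0,-81,0],[1,22,0,-89,0],[1,24,0,-94,0],[1,24,0,-94,0]]

```text
time_s: 7.3
eef_pos: [0.565, -0.2123, 0.1182]
orientation: [0.999, -0.044, 0.003, -0.001]
contact_force: [9.3, 1.2, -12.0]
gripper_width: 0.265
```

Run:
```python
from h import *
s=r.get_state();print(s["time_s"],s["eef_pos"],s["orientation"],s["contact_force"],s["moment"],s["gripper_width"])
for n,b in(("scene",(130,140,240,270)),("top",(260,120,370,230))):
  im=r.capture(n)[:,:,::-1][b[1]:b[3],b[0]:b[2]]
  im=np.clip(255*(im/255.)**.6,0,255).astype('uint8');cv2.imwrite(f"pics/{n}7.png",cv2.resize(im,None,fx=4.5,fy=4.5,interpolation=cv2.INTER_CUBIC))
```

```text
7.3 [ 0.56500796 -0.21229133  0.11818214] [ 9.99036601e-01 -4.37459968e-02  3.45012359e-03 -5.04273734e-04] [  9.25311026   1.16957048 -12.01323088] [ 0.23767917 -1.13127994  0.03486459] 0.26518543107563525
```

View pics/scene7.png

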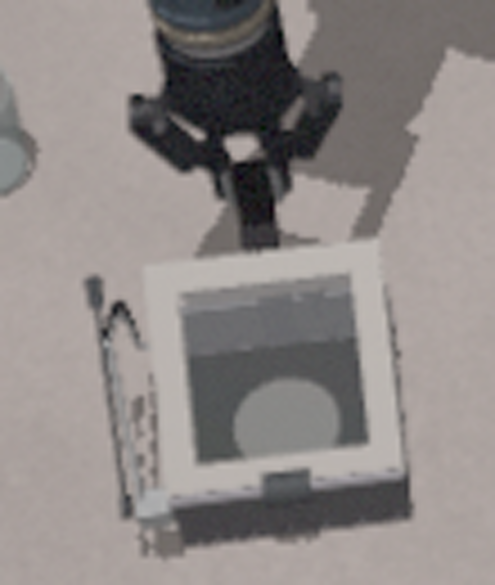

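View pics/top7.png

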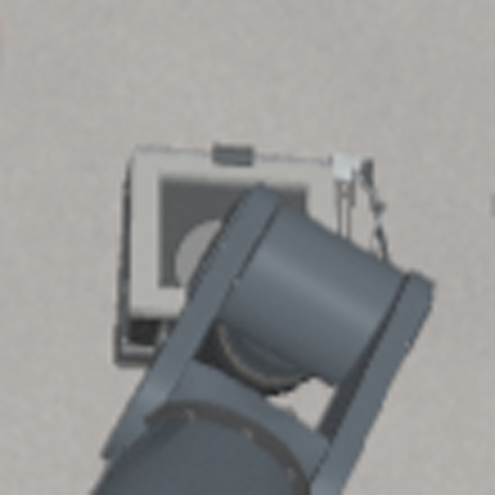

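The lid is up about 0.5 rad and the dish is still visible; the pointer tip is at scene7 (94,290). Next I'll refine the pointer angle from the sharp start pictures.

Run:
```python
from h import *
for n,b in(("scene",(144,196,172,262)),("top",(330,148,352,200))):
  im=cv2.imread(f"pics/{n}0.png")[b[1]:b[3],b[0]:b[2]]
  im=np.clip(255*(im/255.)**.7,0,255).astype('uint8');f=11
  a=cv2.resize(im,None,fx=f,fy=f,interpolation=cv2.INTER_NEAREST)
  for k in range(0,b[3]-b[1],5):cv2.putText(a,str(b[1]+k),(0,k*f+9),0,.33,(0,0,255),1)
  for k in range(0,b[2]-b[0],4):cv2.putText(a,str(b[0]+k),(k*f,a.shape[0]-3),0,.33,(255,0,0),1)
  A=a if n=="scene" else A; B=a
h=max(A.shape[0],B.shape[0]);p=lambda x:cv2.copyMakeBorder(x,0,h-x.shape[0],0,20,0)
o=np.hstack([p(A),p(B)]);o=o if h<=600 else cv2.resize(o,None,fx=600/h,fy=600/h,interpolation=cv2.INTER_AREA);cv2.imwrite("pics/ptr.png",o);print(o.shape)
```

```text
(600, 488, 3)
```

View pics/ptr.png

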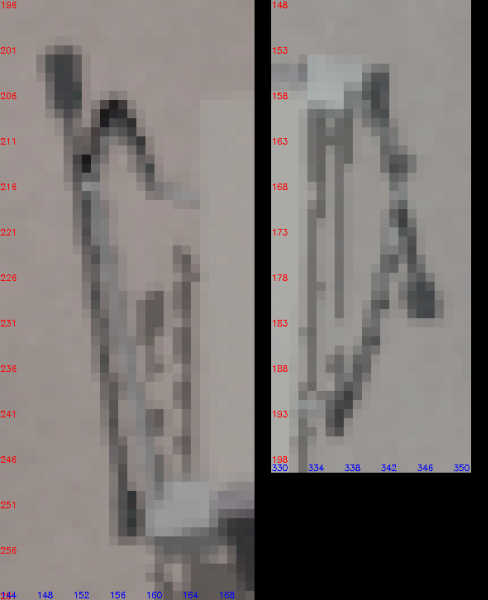

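Run:
```python
from h import *
yaw=-.0865;x=np.array([np.cos(yaw),np.sin(yaw),0]);y=np.array([-x[1],x[0],0]);H=np.array([.6584,-.2199,.064])+.075*x
for a,b in(((149.9,200.9),(347,182.6)),((150.6,204.3),(346.3,180.4)),((151.3,207.8),(345.5,178)),((157.2,252),(341.2,156))):
  p,g=tri(a,b);q=p-H;print(p.round(4),g.round(4),"x",(-q@x).round(4),"y",(q@y).round(4),"z",q[2].round(4),"r",np.hypot(q@x,q[2]).round(4),"ang",np.arctan2(q[2],-q@x).round(3))
# 1-parameter: each view, tip and row sensitivity vs theta at given y,r
for n in("scene","top"):
  for t in(.7,.75,.8,.85,.9):
    print(n,t,[proj(n,H-.101*y+rr*np.array([-x[0]*np.cos(t),-x[1]*np.cos(t),np.sin(t)])).round(1) for rr in(.148,.138)])
```

```text
[ 0.6192 -0.319   0.1684] 0.0036 x 0.1055 y -0.1022 z 0.1044 r 0.1484 ang 0.78
[ 0.6271 -0.3186  0.1629] 0.0031 x 0.0976 y -0.1011 z 0.0989 r 0.1389 ang 0.792
[ 0.6357 -0.3181  0.1577] 0.0022 x 0.0891 y -0.0997 z 0.0937 r 0.1293 ang 0.811
[ 0.7274 -0.3264  0.0705] 0.001 x -0.0029 y -0.1001 z 0.0065 r 0.0072 ang 1.994
scene 0.7 [array([150.3, 200.4]), array([150.7, 203.9])]
scene 0.75 [array([149.9, 200.7]), array([150.4, 204.3])]
scene 0.8 [array([149.5, 201.2]), array([150.1, 204.7])]
scene 0.85 [array([149.2, 201.8]), array([149.7, 205.3])]
scene 0.9 [array([148.9, 202.5]), array([149.4, 206. ])]
top 0.7 [array([345.3, 185.5]), array([345. , 183.4])]
top 0.75 [array([345.8, 183.6]), array([345.4, 181.7])]
top 0.8 [array([346.2, 181.7]), array([345.8, 179.9])]
top 0.85 [array([346.6, 179.6]), array([346.2, 178. ])]
top 0.9 [array([347. , 177.6]), array([346.6, 176.1])]
```

Call:
jog_arm:
  plan:
    - [[1,5,0,-6,0],[1,9,0,-13,0],[1,14,0,-20,0],[1,19,0,-27,0],[1,24,0,-34,0],[1,29,0,-40,0],[1,33,0,-44,0],[1,33,0,-44,0],[1,33,0,-44,0]]

```text
time_s: 8.3
eef_pos: [0.5989, -0.2152, 0.1613]
orientation: [0.999, -0.044, 0.005, -0.0]
contact_force: [7.9, -1.2, -14.7]
gripper_width: 0.263
```

Run:
```python
from h import *
s=r.get_state();print(s["time_s"],s["eef_pos"],s["orientation"],s["contact_force"],s["moment"],s["gripper_width"])
for n,b in(("scene",(130,140,240,270)),("top",(280,130,360,210))):
  I=r.capture(n)[:,:,::-1];cv2.imwrite(f"pics/full_{n}8.png",I);im=I[b[1]:b[3],b[0]:b[2]]
  im=np.clip(255*(im/255.)**.6,0,255).astype('uint8');f=4.5 if n=="scene" else 7;cv2.imwrite(f"pics/{n}8.png",cv2.resize(im,None,fx=f,fy=f,interpolation=cv2.INTER_CUBIC))
```

```text
8.3 [ 0.59894498 -0.21518775  0.16126698] [ 9.99038810e-01 -4.35833649e-02  4.65837072e-03 -4.95093387e-04] [  7.86734911  -1.19014821 -14.6691876 ] [-0.18203573 -0.92208399  0.01204042] 0.2629850342175369
```

View pics/scene8.png

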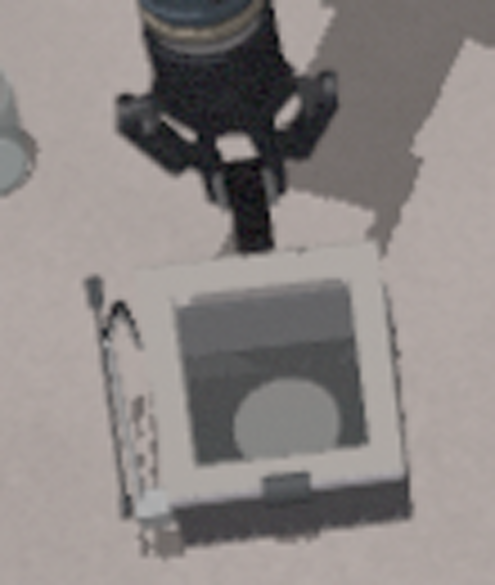

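View pics/top8.png

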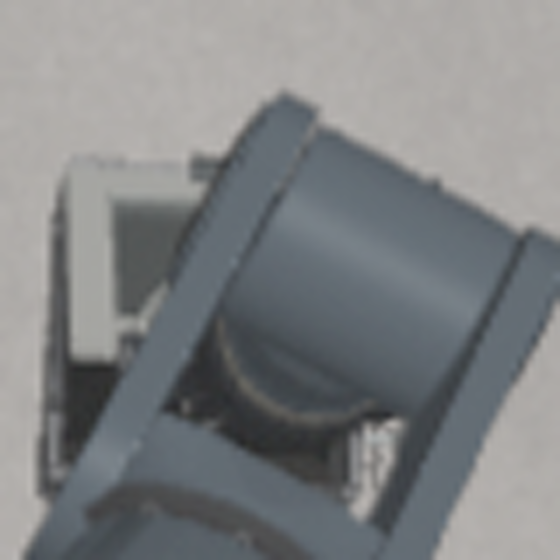

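Run:
```python
from h import *
yaw=-.0865;x=np.array([np.cos(yaw),np.sin(yaw),0]);y=np.array([-x[1],x[0],0]);z=np.array([0,0,1.]);H=np.array([.6584,-.2199,.064])+.075*x
o=np.array([280,130])
for t in(.7,.74,.78,.82,.86,.9):
  u=-x*np.cos(t)+z*np.sin(t);n=x*np.sin(t)+z*np.cos(t)
  P=lambda c,d,e,w:proj(c,H+d*u+e*n+w*y)
  print(t,"top: topedge",P("top",.15,.004,.075).round(1),"bot",P("top",.15,-.004,.075).round(1),"winfl",P("top",.13,.004,.055).round(1),"scene fl",P("scene",.15,.004,.075).round(1),"fr",P("scene",.15,.004,-.075).round(1),"wfl",P("scene",.13,.004,.055).round(1),"wfr",P("scene",.13,.004,-.055).round(1))
g=cv2.imread("pics/full_top8.png",0)
print(g[172:192,288:300])
# FK
s=r.get_state()
d=s["eef_pos"]-np.array([.5379,-.2099,.0236]);print(d,d@x)
for R in(.192,.196,.2):print(R,np.arcsin(d[2]/R),np.arccos(1-(d@x)/R))
```

```text
0.7 top: topedge [289.1 180.7] bot [288.8 182.7] winfl [295.4 177.2] scene fl [213.  192.5] fr [159.3 198.7] wfl [206.7 200.3] wfr [167.4 205. ]
0.74 top: topedge [289.3 179.2] bot [289.  181.2] winfl [295.6 175.8] scene fl [212.9 192.7] fr [159.1 199. ] wfl [206.7 200.6] wfr [167.3 205.3]
0.78 top: topedge [289.5 177.6] bot [289.2 179.7] winfl [295.7 174.4] scene fl [212.9 193.1] fr [158.8 199.4] wfl [206.6 201. ] wfr [167.1 205.6]
0.82 top: topedge [289.7 175.9] bot [289.4 178.1] winfl [295.9 173. ] scene fl [212.9 193.6] fr [158.6 199.9] wfl [206.6 201.4] wfr [166.9 206.1]
0.86 top: topedge [289.9 174.2] bot [289.6 176.5] winfl [296.1 171.6] scene fl [212.9 194.1] fr [158.4 200.5] wfl [206.6 201.9] wfr [166.7 206.6]
0.9 top: topedge [290.1 172.5] bot [289.8 174.8] winfl [296.3 170.1] scene fl [212.9 194.7] fr [158.2 201.1] wfl [206.6 202.5] wfr [166.6 207.2]
[[ 43  47 115 123 123 124 123 123  76  47  42  42]
 [ 43  45 115 123 123 123 123 123  77  46  42  42]
 [ 42  46 115 123 123 123 123 123  87  50  42  42]
 [ 41  40 116 123 122 123 123 123 101  92  90  82]
 [ 41  39 115 123 123 
[... 282 characters left out ...]
]
 [ 44  23  16  15  16  15  15  18  23  44  48  58]
 [ 45  23  16  16  16  16  17  17  20  34  55  60]
 [ 50  24  16  15  16  17  17  17  21  52  60  60]
 [ 49  24  17  16  17  15  17  16  35  58  60  61]
 [ 46  26  17  17  18  16  17  19  52  60  60  60]
 [ 40  22  18  18  16  17  16  36  58  61  60  60]
 [ 37  21  18  18  15  16  21  55  61  61  61  60]
 [ 58  27  17  16  18  16  39  61  62  62  61  61]
 [ 60  28  16  17  16  24  55  63  64  63  63  62]
 [ 52  21  16  16  19  39  66  67  66  64  63  63]]
[ 0.06102324 -0.00529336  0.13762443] 0.06125238742681402
0.192 0.7991934028184559 0.8217001711687719
0.196 0.7784342561348483 0.8127723348668472
0.2 0.7588978379610062 0.8041300450250609
```

Run:
```python
from h import *
im=cv2.imread("pics/full_scene8.png")[185:255,155:225]
im=np.clip(255*(im/255.)**.7,0,255).astype('uint8');f=8.5
a=cv2.resize(im,None,fx=f,fy=f,interpolation=cv2.INTER_NEAREST)
for k in range(0,70,5):cv2.putText(a,str(185+k),(0,int(k*f+9)),0,.33,(0,0,255),1);cv2.putText(a,str(155+k),(int(k*f),590),0,.33,(255,0,0),1)
cv2.imwrite("pics/s9.png",a)
im=cv2.imread("pics/full_top8.png")[145:200,280:310]
im=np.clip(255*(im/255.)**.7,0,255).astype('uint8');f=10
a=cv2.resize(im,None,fx=f,fy=f,interpolation=cv2.INTER_NEAREST)
for k in range(0,55,5):cv2.putText(a,str(145+k),(0,int(k*f+9)),0,.33,(0,0,255),1)
for k in range(0,30,5):cv2.putText(a,str(280+k),(int(k*f),545),0,.33,(255,0,0),1)
cv2.imwrite("pics/t9.png",a)
```

```text
(no output)
```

View pics/s9.png

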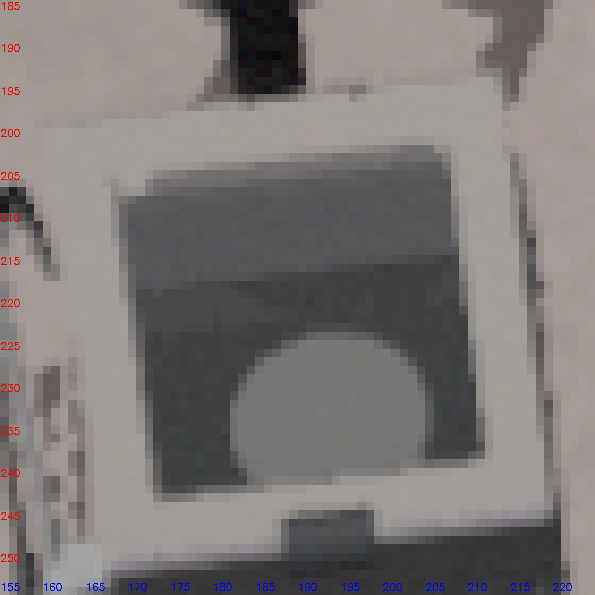

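View pics/t9.png

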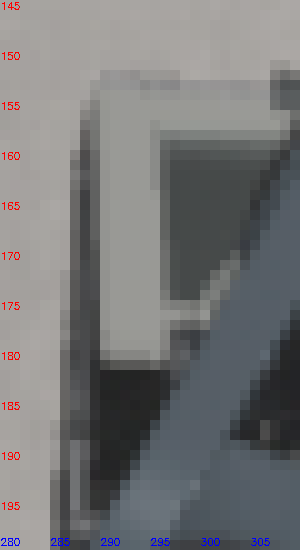

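Run:
```python
import cv2
g=cv2.imread("pics/top0.png",0);print(g[170:186,342:351])
g=cv2.imread("pics/scene0.png",0);print(g[198:212,146:155])
```

```text
[[118  87  66 115 122 121 119 119 120]
 [107  63  37 101 120 119 117 117 118]
 [106  72  35  80 115 118 117 116 119]
 [101 109  53  61 112 119 118 118 118]
 [ 98 111  73  48 110 119 119 117 117]
 [ 91  93  73  43 110 119 118 117 117]
 [ 70  58  84  47  87 115 118 118 117]
 [ 70  64 109  57  74 115 118 119 119]
 [ 82 105 106  69  55  89 115 118 118]
 [ 84 116  87  56  40  53 110 116 117]
 [ 71 114  80  47  39  38  95 113 116]
 [ 50 111  93  50  43  43  80 112 117]
 [ 99 114 112  64  41  39  84 114 119]
 [115 118 119 108 104 102 108 116 119]
 [115 119 121 120 119 118 118 118 118]
 [114 120 121 120 120 119 119 119 117]]
[[113 114 115 117 117 114 115 115 116]
 [115 116 116 117 117 116 117 115 114]
 [117 118 118 113 108 109 114 115 113]
 [117 119 113  90  70  62  94 113 117]
 [120 120  91  50  35  37  59 106 120]
 [121 122  92  50  34  37  58 106 118]
 [122 119 105  62  36  35  57 108 120]
 [120 120 118  72  36  35  42 106 121]
 [119 119 119  76  37  36  33 106 116]
 [120 120 121  85  44  35  43 106  95]
 [121 119 120 101  70  45  63 110  66]
 [120 120 120 117 104  60  82 106  61]
 [121 121 122 120 109  66  78  71  37]
 [121 122 120 120 119  75  61  64  42]]
```

Two independent measures put the pointer at about 0.79 rad (top and scene tip rows). The lid reads about 0.77 (top edge rows 0.757 and 0.775, window edge 0.772, robot kinematics 0.778). I'll make a small correction upward.

Call:
jog_arm:
  plan:
    - [[1,2,0,-1,0],[1,4,0,-3,0],[1,4,0,-3,0],[1,4,0,-3,0],[1,4,0,-3,0],[1,4,0,-3,0]]

```text
time_s: 9.0
eef_pos: [0.6024, -0.2155, 0.1644]
orientation: [0.999, -0.044, 0.004, -0.001]
contact_force: [-0.5, -0.9, -8.8]
gripper_width: 0.265
```

Run:
```python
from h import *
yaw=-.0865;x=np.array([np.cos(yaw),np.sin(yaw),0])
s=r.get_state();print(s["time_s"],s["eef_pos"],s["dq"].round(4),s["contact_force"],s["moment"],s["gripper_width"])
d=s["eef_pos"]-np.array([.5379,-.2099,.0236]);print("FK",np.arcsin(d[2]/.196),np.arccos(1-(d@x)/.196))
I=r.capture("top");g=cv2.cvtColor(I,cv2.COLOR_RGB2GRAY);print(g[170:184,289:300])
cv2.imwrite("pics/t10.png",I[:,:,::-1])
S=r.capture("scene");cv2.imwrite("pics/s10.png",S[:,:,::-1])
gs=cv2.cvtColor(S,cv2.COLOR_RGB2GRAY);print(gs[198:210,146:155])
z=S[130:275,120:400,::-1];cv2.imwrite("pics/s10z.png",cv2.resize(z,None,fx=2.8,fy=2.8,interpolation=cv2.INTER_CUBIC))
```

```text
9.0 [ 0.60244544 -0.21545924  0.16437527] [ 0.0005  0.0006 -0.0003  0.0015  0.0003 -0.0021] [-0.47244049 -0.87140847 -8.84350686] [-0.0683064   0.45036003 -0.13251953] 0.2652900150049267
FK 0.8012712414826488 0.837304777112503
[[ 45 114 122 122 122 122 122  76  47  42  42]
 [ 46 115 123 122 122 122 122  76  46  42  43]
 [ 47 115 122 122 123 122 123  85  50  42  43]
 [ 46 115 122 122 122 123 122  89  51  42  42]
 [ 45 105 120 122 122 122 122 102  77  73  60]
 [ 41 100 120 123 122 122 122 118  85  78  68]
 [ 34 100 120 123 123 122 122 122  68  51  52]
 [ 30  99 119 122 121 122 122 107  51  31  40]
 [ 30  98 119 121 121 121 120 100  59  58  49]
 [ 28  91 102 103 103 118 121 101  63  62  61]
 [ 28  53  57  57  57  71  72  61  56  51  61]
 [ 26  18  17  17  17  17  18  18  39  55  61]
 [ 23  15  18  15  18  16  17  15  37  58  61]
 [ 24  17  18  15  19  17  17  20  53  60  61]]
[[123 124 124 128 126 125 124 126 125]
 [126 124 125 126 126 126 125 124 122]
 [127 126 126 122 118 117 124 124 123]
 [127 128 120  98  76  67 101 121 126]
 [128 129  97  55  40  39  64 114 130]
 [131 131  99  56  39  41  63 115 127]
 [130 128 113  67  37  40  62 116 129]
 [129 129 127  79  39  40  46 114 130]
 [130 129 130  81  39  41  36 114 125]
 [129 127 129  92  49  40  48 115 103]
 [130 129 128 108  78  49  69 118  74]
 [130 130 130 128 113  65  89 115  66]]
```

View pics/s10z.png

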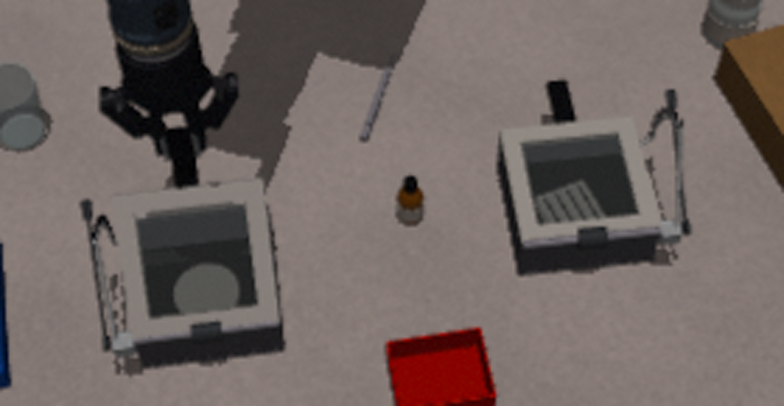

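The lid's front and window edges in the top view now give 0.78–0.79 rad and robot kinematics give 0.80, against a pointer of about 0.79. The pointer tip pixels are unchanged, the left lid is shut, bystanders haven't moved and the arm is still. Handing in.

Run:
```python
from station import r
print(r.job_done())
```

```text
the job is handed in; nothing more can be done
None
```

The round dish is in the right chamber. I lifted that chamber's lid by its tab to about 0.79 rad, in line with its pointer, and handed in at about 9 s while still gripping it.

- **Lid and pointer angles:** The pointer measures about 0.785–0.79 rad from the tip's position in the two views. At the end the lid read 0.782 and 0.786 from its front and window edges in the top view. Robot kinematics gave 0.80 from height and 0.84 from horizontal travel. I gave the 0.84 less weight, because the jaws were pulling the tab sideways and may have slipped along it. I put the remaining uncertainty at about 0.02 rad.
- **Steadiness:** The arm was still, with about 9 N of force on the tool and the opening at 0.265, about 23 mm on the 24 mm tab.
- **Rest of the scene:** The pointer's pixels were unchanged after the lift. In the last scene picture the left chamber was shut, and the bottle, tweezers, tray and other things in view were where they had been.
- **First grasp missed:** The fingers shut fully above the tab, because the fingertips looked about 24 mm higher than the reported tool point. The contact force stayed below 1 N, and I reopened, went 24 mm lower and gripped on the second try.

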